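# Sort two opened handsets into the ring and cross nests

## Task

Two opened handsets are waiting to be sorted into the two nests on the desk mat: one is still in the aluminium mould, the other lies loose on the mat. Lift the one out of the mould, and slide each handset under the label bridge of the nest that bears the same mark as its paper tag (ring for passed, cross for reject) until it is home against the end stop. Keep both face up and leave everything else on the desk where it is.

Things in the scene. Friction and masses are not known exactly. Their poses are not given: they have to be found in the camera images.
- handset_ring: Opened handset, screen off: flat slab 134 x 64 x 12 mm, 0.1 to 0.2 kg, aluminium frame, upright sides, 7 mm corners, insides recessed. On its face a 36 mm white tag with a black ring (passed). Origin: centre of underside, on the mat; x along the long side (either end may lead), z up. Starts in the mould or on the mat 13 to 15 cm nearer the robot, parallel to it; the other is in the other place.
- handset_cross: The other handset, alike in all but its tag, which bears a black diagonal cross (reject). Origin and axes as for handset_ring. The dark desk mat under everything is 2 mm thick, its top at z = 2 mm.
- mould: Fixed aluminium mould 182 x 124 x 16 mm; cavity 138 x 68 mm, open at the top, where a handset lies with 2 mm play all round, underside level with the mat, face 4 mm below the mould's top. Thumb cut-outs 46 mm wide in the middle of both long sides, open outwards and down to the mat: there the handset's long sides can be pinched. Origin: centre of underside, on the mat; x along the long side.
- nest_ring: Fixed grey nest for passed handsets, at the robot's left (+y), mouth towards the middle. No floor. Walls 72 mm apart inside, 8 thick, 16 high. Over its closed end a label bridge (underside 16, top 20 mm above the mat) with a ring tag on top. Origin: on the mat, where a home handset's origin lies; x from mouth to end stop. End stop's face x = +67, walls x = -33 to +67, bridge +19 to +67 mm.
- nest_ring_mouth (a point): Middle of the mouth of nest_ring, on the mat, at the tips of its flared lips (57 mm from the nest's origin, towards -x of the nest; same axes). The lips, 16 mm high, open from 72 to 94 mm inside, 106 mm outside. Small feet 4 mm high reach 58 mm to either side, 10 mm nearer the mouth than the nest's origin. A home handset's tail sticks out 10 mm beyond this point.
- nest_cross: Fixed grey nest for rejects, at the robot's right (-y), mouth towards the middle. No floor. Walls 72 mm apart inside, 8 thick, 16 high. Over its closed end a label bridge (underside 16, top 20 mm above the mat) with a cross tag on top. Origin: on the mat, where a home handset's origin lies; x from mouth to end stop. End stop's face x = +67, walls x = -33 to +67, bridge +19 to +67 mm.
- nest_cross_mouth (a point): Middle of the mouth of nest_cross, on the mat, at the tips of its flared lips (57 mm from the nest's origin, towards -x of the nest; same axes). The lips, 16 mm high, open from 72 to 94 mm inside, 106 mm outside. Small feet 4 mm high reach 58 mm to either side, 10 mm nearer the mouth than the nest's origin. A home handset's tail sticks out 10 mm beyond this point.
- screwdriver: Bystander: screwdriver 150 mm long, yellow handle, lying on the mat beyond the mould. Origin: middle of its underside.
- blower: Bystander: blue rubber dust blower standing upright beyond the mould, 62 mm across, 105 mm high. Origin: centre of the underside.
- calculator: Bystander: black desk calculator 135 x 90 x 18 mm, lying beyond the right nest. Origin: centre of the underside.
- battery: Bystander: flat black battery 95 x 42 x 6 mm, lying beyond the left nest. Origin: centre of the underside.
Mind the look-alikes: they are no part of the job. What is shaped like the handset_ring but red is not meant.

How it is judged:
At the end, for the whole second after the job is handed in: Each handset lies flat, face up and at rest on the mat between the walls of the nest with its own mark, under the label bridge, its leading end within 6 mm of the end stop and square with the walls (within 0.12 rad) (x of handset_ring in the frame of nest_ring between -0.006 and 0.006 m and y of handset_ring in the frame of nest_ring between -0.007 and 0.007 m and angle between the x axis of handset_ring and the x axis of nest_ring, either way round below 0.12 rad and angle between each of handset_ring, handset_cross's own z axis and vertical below 0.1 rad and x of handset_cross in the frame of nest_cross between -0.006 and 0.006 m and y of handset_cross in the frame of nest_cross between -0.007 and 0.007 m and angle between the x axis of handset_cross and the x axis of nest_cross, either way round below 0.12 rad and height (world z) of each of handset_ring, handset_cross below 0.006 m and linear speed of each of handset_ring, handset_cross below 0.01 m/s); the robot touches nothing.
It fails at once if a handset is stood on edge or turned over (angle between any of handset_ring, handset_cross's own z axis and vertical above 1 rad).
It fails at once if the screwdriver, blower, calculator or battery is pushed more than 30 mm or knocked over (distance of any of screwdriver, blower, calculator, battery from where it was at the start of the episode above 0.03 m or angle between blower's own z axis and vertical above 0.8 rad).
It also fails if it takes over 72 s, if anything falls off the work surface, if the arm or the gripper's body presses on something with over 40 N, if the wrist force passes 120 N, or if a joint passes its speed limit or range.

## Robot

A 7-joint arm with a two-finger parallel gripper is mounted at the origin on the work surface. World frame = base frame: x ahead of the robot, y to its left, z up, the work surface at z = 0. Lengths are in m, angles in rad, forces in N, time in s.
With the tool pointing down it reaches from about 0.4 to 0.85 m from the base axis. Payload 6.9 kg.
Tool frame: the origin (TCP) lies midway between the tips of the shut fingers; the grasp point (between the pads) lies behind it (ctrl.pinch_z is the z of the grasp point in the tool frame, in m); z points along the fingers, y is the direction in which the jaws open and shut (so a half turn about z gives the same grasp; the last joint's range is limited). The gripper opens to 85 mm and grips with 20 to 120 N. Pads are 22 mm wide; open, the fingers measure 114 mm over their backs; the gripper's body (76 mm by 85 mm) begins 54 mm behind the grasp point. The pads swing forward as they close: fully open they stand 13 mm farther back than shut.
Start: joints at [1.304, 0.507, -0.238, 1.5, 0.126, 1.149, -0.155], TCP at [0.227, -0.582, 0.231] pointing down, gripper open.
Joint ranges: [-3.08, 3.08], [-0.24, 2.05], [-1.43, 1.35], [0, 2.5], [-1.52, 4.66], [0.17, 1.96], [-2.89, 2.89]. Speed limits (rad/s): [2.39, 2.39, 3.14, 3.14, 3.14, 3.14, 3.14].

## Interface

Orientations are given as a unit quaternion [w, x, y, z].
In Python, from station import ctrl, get_state, vision, ticket, models gives the robot as it stands. Calls block until the motion is done:
- ctrl.movep(position, orientation): joint-space move of the TCP to a pose.
- ctrl.movel(position, frame=None, max_speed=0.15): straight line of the TCP; frame=None keeps the orientation; max_speed is the mean speed in m/s.
- ctrl.set_joints(angles): joint-space move.
- ctrl.ungrasp() and ctrl.close_gripper(force=None): open the fingers fully, or close them until they stop; force is the grip in N (None keeps the last).
- ctrl.pause(seconds).
- ctrl.ik(position, orientation): joint angles nearest the present ones, or None.
- get_state(): the state.
- vision.grab_frame(name): name is "side" or "top" or "wrist"; returns (picture, depth): 384x512x3 uint8, blue, green, red; 384x512 float32, m along the optical axis (not along the pixel's ray), 0 where there is no reading.
- vision.camera_info(name): a dict with "mtx" (3x3 intrinsics, pixels), "R" (3x3) and "t" (3): a world point X has camera coordinates R X + t; the wrist camera has in their place "hand_eye" (4x4, takes a point from camera to tool coordinates, whose origin is the TCP and whose axes are the flange's). Camera axes: x right, y down, z forward; pixel columns grow to the right and rows downward; lengths in m; the calibration is good to about 2 mm. A picture is of the moment at which its call begins: read the wrist's pose just before it. camera_info takes no time and is no camera call.
A pose or a line that the arm cannot do raises ctrl.Unreachable and nothing moves.
- ticket.close_job(): hands the job in, once; it reports no verdict.
Trained networks look in the newest picture that a camera, given by its name, has taken for a name from the list of things; names that differ only in an ending like _2 or _b are one class to them, and where a whole thing is asked for, a point or a joint stands for the part that bears it (a point fixed in the world has none). Each returns a list of dicts, best first, with "p" (0 to 1); they miss things now and then, are a little off and sometimes report something else, mostly with a low value. They report only what shows in the picture. A call takes as long as a camera call. They do not tell look-alikes from the thing itself.
- models.recognise(camera, target): "point" ([column, row] in pixels, amid what is visible of it).
- models.masks_of(camera, target): "mask" (384x512 bool, what is visible of it) and "point" ([column, row] in pixels, amid what is visible of it).
The state is a dict: "time": time; "qpos": joint angles; "qd": joint speeds; "tau": joint torques, N m; "tcp_pos": TCP position; "eef_rot": TCP orientation; "contact_force": force on the tool from outside, world axes, zero at the start; "wrist_torque": the same for the moment, N m; "width": finger opening in m.
Only numpy, scipy, OpenCV 4.12 (cv2) and the standard library are available. Lean on these libraries where they do the work, as an engineer would, in place of code of your own. Each camera call takes 0.05 s, during which the arm holds its last target. There are 200 camera calls.

## Working session

There is one attempt and no reset: what is moved stays moved. The work goes in short steps, each a Python script; the robot and the scene stay as the last script left them, time stands still between calls to the robot, and variables do not carry over. Pictures are saved under pics/ and viewed, about 8 in all and at most 12, crops included, and the job is handed in when it is done.

```bash
mkdir -p pics; ls
python3 - <<'E'
from station import ctrl,get_state,vision
import cv2,numpy as np
for n in("top","side"):
    p,d=vision.grab_frame(n); cv2.imwrite(f"pics/{n}0.png",p if n=="side" else cv2.resize(p,(800,600),interpolation=cv2.INTER_CUBIC)); np.save(f"{n}0.npy",d)
    i=vision.camera_info(n); print(n,i["mtx"].tolist(),np.round(i["R"],3).tolist(),i["t"], -i["R"].T@i["t"])
s=get_state(); print(s["time"],s["tcp_pos"],s["eef_rot"],s["width"],ctrl.pinch_z); print(vision.camera_info("wrist"))
E
```

```text
pics
top [[441.1925586967779, 0.0, 255.07436901833364], [0.0, 441.1925586967779, 185.97748710908652], [0.0, 0.0, 1.0]] [[-0.007, -1.0, 0.009], [-0.991, 0.006, -0.133], [0.133, -0.01, -0.991]] [-0.00269648  0.65086517  1.03692678] [0.50705474 0.00337034 1.1143312 ]
side [[358.1064862852, 0.0, 253.04186876468592], [0.0, 358.1064862852, 192.29563992006194], [0.0, 0.0, 1.0]] [[-0.885, -0.465, -0.0], [-0.219, 0.417, -0.882], [0.41, -0.781, -0.471]] [0.57874304 0.19165756 0.8113326 ] [0.22178521 0.82263604 0.55137825]
0.1 [ 0.22679423 -0.58192651  0.23052976] [-7.63801212e-04  9.82771815e-01  1.84821386e-01 -1.78007390e-04] 0.08540646570814767 -0.0187
{'mtx': array([[271.70613884,   0.        , 253.53606314],
       [  0.        , 271.70613884, 194.32479672],
       [  0.        ,   0.        ,   1.        ]]), 'hand_eye': array([[ 2.52365433e-04, -9.55433108e-01, -2.95207574e-01,
         7.50872124e-02],
       [ 9.99999965e-01,  2.63695781e-04,  1.42863765e-06,
         6.92284623e-04],
       [ 7.64800240e-05, -2.95207564e-01,  9.55433142e-01,
        -1.41797207e-01],
       [ 0.00000000e+00,  0.00000000e+00,  0.00000000e+00,
         1.00000000e+00]])}
```

View pics/top0.png

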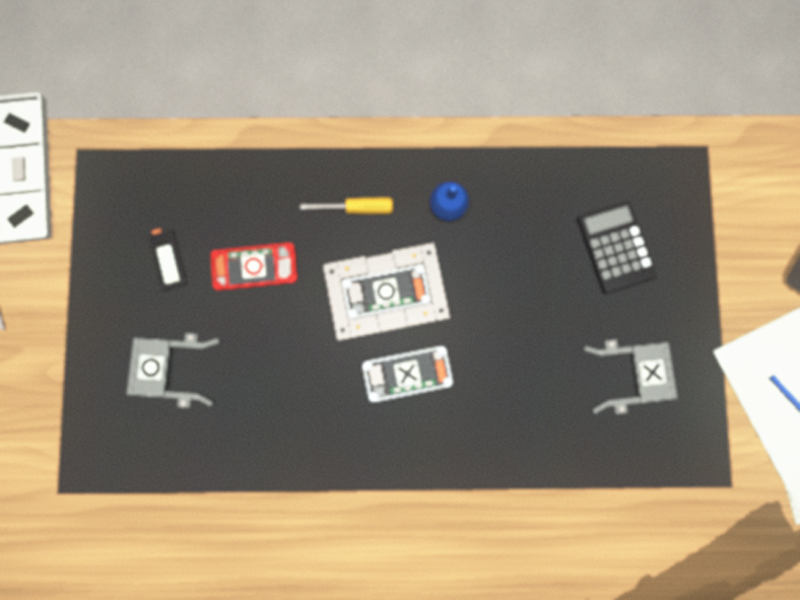

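```bash
cat > h.py <<'E'
from station import ctrl,get_state,vision,ticket,models
import numpy as np,cv2
from scipy.spatial.transform import Rotation as Ro
def back(px,z,cam="top"):
    "pixels -> world points on the plane of height z (scalar)"
    i=vision.camera_info(cam); px=np.atleast_2d(np.array(px,float))
    r=np.c_[px,np.ones(len(px))]@np.linalg.inv(i["mtx"]).T@i["R"]; c=-i["R"].T@i["t"]
    return (c+r*((z-c[2])/r[:,2])[:,None])[:,:2]
def rect(mask,z,cam="top"):
    n,l,st,_=cv2.connectedComponentsWithStats(mask.astype(np.uint8)); k=1+np.argmax(st[1:,4])
    v,u=np.nonzero(l==k); w=back(np.c_[u,v],z,cam)
    (x,y),(a,b),t=cv2.minAreaRect((w*1000).astype(np.float32))
    if a<b:a,b,t=b,a,t+90
    return np.array([x,y])/1000,(round(a),round(b)),np.deg2rad((t+90)%180-90)
def down(yaw): # tool z down, tool x at heading yaw
    q=(Ro.from_euler("z",yaw)*Ro.from_quat([1,0,0,0])).as_quat(); return [q[3],q[0],q[1],q[2]]
E
python3 - <<'E'
from h import *
p,d=vision.grab_frame("top")
for n,z in [("handset_ring",.014),("handset_cross",.014),("mould",.018),("nest_ring",.018),("nest_cross",.018),("screwdriver",.01),("blower",.1),("calculator",.02),("battery",.008)]:
    for m in models.masks_of("top",n)[:3]:
        c,s,t=rect(m["mask"],z); print(n,round(m["p"],2),np.round(m["point"]),c.round(4),s,t.round(3), "depth",np.median(d[m["mask"]]).round(3))
E
```

```text
handset_ring 0.94 [242. 186.] [0.6558 0.0127] (134, 64) -1.379 depth 1.111
handset_ring 0.72 [164. 168.] [0.6976 0.2256] (136, 66) -1.479 depth 1.115
handset_ring 0.53 [100. 234.] [0.5347 0.3514] (135, 116) 1.522 depth 1.084
handset_cross 0.84 [261. 239.] [ 0.5248 -0.0205] (135, 66) -1.373 depth 1.094
mould 0.55 [250. 201.] [0.6551 0.012 ] (184, 127) -1.376 depth 1.11
nest_ring 0.56 [103. 234.] [0.5335 0.3493] (138, 113) 1.521 depth 1.084
nest_cross 0.81 [415. 239.] [ 0.5203 -0.3743] (130, 114) -1.456 depth 1.089
screwdriver 0.75 [234. 130.] [0.7996 0.0765] (144, 24) 1.566 depth 1.119
blower 0.6 [287. 128.] [ 0.7811 -0.0841] (58, 54) -0.014 depth 1.085
blower 0.39 [263. 237.] [ 0.5225 -0.0186] (124, 59) -1.376 depth 1.094
calculator 0.69 [396. 158.] [ 0.7254 -0.3617] (138, 97) 0.299 depth 1.119
calculator 0.49 [413. 240.] [ 0.5201 -0.3734] (134, 113) -1.464 depth 1.089
battery 0.87 [108. 163.] [0.7139 0.3689] (96, 41) 0.278 depth 1.12
battery 0.42 [244. 187.] [0.6569 0.0135] (132, 64) -1.368 depth 1.111
```

The top view shows the ring-tagged handset in the mould (386,290) and the cross-tagged one loose (407,374). The ring nest is at the left (150,367) and the cross nest at the right (653,372). The red look-alike at (253,266) is to be ignored. Next I look at the cross nest and the loose handset with the wrist camera.

```bash
cat >> h.py <<'E'
def wrist(name,targets):
    "wrist picture, saved; prints rectangles of the networks' masks"
    s=get_state(); i=vision.camera_info("wrist"); p,d=vision.grab_frame("wrist")
    q=s["eef_rot"]; T=np.eye(4); T[:3,:3]=Ro.from_quat([q[1],q[2],q[3],q[0]]).as_matrix(); T[:3,3]=s["tcp_pos"]
    C=T@i["hand_eye"]; cv2.imwrite(f"pics/{name}.png",p); np.savez(f"{name}.npz",d=d,C=C,p=p)
    for n,z in targets:
        for m in models.masks_of("wrist",n)[:2]:
            k=m["mask"]; nn,l,st,_=cv2.connectedComponentsWithStats(k.astype(np.uint8)); k=l==1+np.argmax(st[1:,4])
            v,u=np.nonzero(k); r=np.c_[u,v,np.ones(len(u))]@np.linalg.inv(i["mtx"]).T
            R=r@C[:3,:3].T; W=C[:3,3]+R*((z-C[2,3])/R[:,2])[:,None]
            (x,y),(a,b),t=cv2.minAreaRect((W[:,:2]*1000).astype(np.float32))
            if a<b:a,b,t=b,a,t+90
            dw=(r*d[v,u][:,None])@C[:3,:3].T+C[:3,3]
            print(n,round(m["p"],2),np.round(m["point"]),"c",round(x,1),round(y,1),"size",round(a),round(b),"yaw",round(np.deg2rad((t+90)%180-90),3),"z",np.percentile(dw[d[v,u]>0,2],[10,50,90]).round(3))
E
python3 - <<'E'
from h import *
ctrl.movep([.52,-.37,.2],down(-1.456)); wrist("w1",[("nest_cross",.018)])
ctrl.movep([.56,-.03,.22],down(-1.375)); wrist("w2",[("handset_cross",.014),("handset_ring",.014),("mould",.018)])
s=get_state();print(s["time"],s["qpos"])
a=cv2.imread("pics/w1.png");b=cv2.imread("pics/w2.png")
cv2.imwrite("pics/w12.png",cv2.resize(np.hstack([a,b]),(800,300),interpolation=cv2.INTER_AREA))
E
```

```text
nest_cross 0.75 [253. 147.] c 517.4 -373.7 size 131 111 yaw -1.485 z [0.016 0.021 0.022]
handset_cross 0.81 [280. 180.] c 522.3 -20.5 size 133 63 yaw -1.377 z [0.01  0.012 0.014]
handset_ring 0.89 [178. 188.] c 654.0 13.1 size 136 69 yaw -1.378 z [0.01  0.012 0.014]
handset_ring 0.54 [120. 278.] c 725.9 163.8 size 18 7 yaw 0.971 z [0.008 0.013 0.014]
mould 0.69 [204. 174.] c 653.5 12.9 size 182 127 yaw -1.377 z [0.002 0.017 0.018]
4.0917 [-0.09582966  0.41709327  0.16037056  1.69374827 -0.0747426   1.03681327
 -2.85896781]
```

View pics/w12.png

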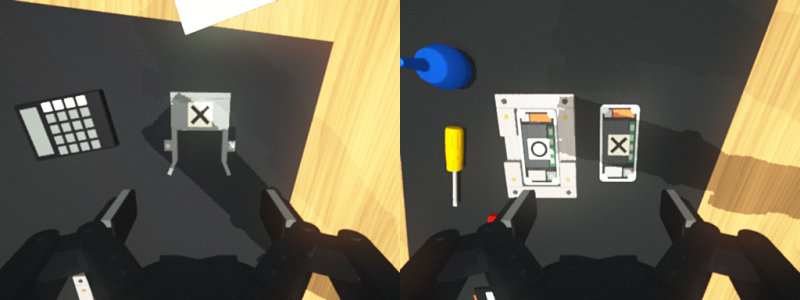

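The wrist views agree with the top view: cross nest at px (200,130) of the left half, mould with the ring handset and the loose cross handset in the right half. I'll refine the cross nest's pose from depth, then grasp.

```bash
cat >> h.py <<'E'
def nestfit(name,guess,head):
    "nest origin and heading from depth points of a saved wrist view"
    f=np.load(name+".npz"); d,C=f["d"],f["C"]; K=vision.camera_info("wrist")["mtx"]
    v,u=np.nonzero(d>0); r=np.c_[u,v,np.ones(len(u))]@np.linalg.inv(K).T
    W=(r*d[v,u][:,None])@C[:3,:3].T+C[:3,3]
    W=W[np.hypot(*(W[:,:2]-guess).T)<.12]
    print("mat z",np.median(W[:,2]).round(4))
    for lo,hi,l in((.0105,.03,"all"),(.0202,.03,"bridge")):
        P=W[(W[:,2]>lo)&(W[:,2]<hi)]
        (x,y),(a,b),t=cv2.minAreaRect((P[:,:2]*1000).astype(np.float32)); t=np.deg2rad(t)
        t=min((t+k*np.pi/2 for k in range(-4,5)),key=lambda e:abs(e-head))
        e=np.array([np.cos(t),np.sin(t)]); s=P[:,:2]@e; w=P[:,:2]@[-e[1],e[0]]
        print(l,len(P),"c",round(x,1),round(y,1),"size",round(a),round(b),"yaw",t.round(3),"long",(s.min()*1e3).round(1),(s.max()*1e3).round(1),"lat",(w.min()*1e3).round(1),(w.max()*1e3).round(1),
          "origin from min", ((s.min()+(.057 if l=="all" else -.019))*e+(w.min()+w.max())/2*np.array([-e[1],e[0]])).round(4))
E
python3 - <<'E'
from h import *
nestfit("w1",[.517,-.374],-1.47)
ctrl.movep([.53,.345,.2],down(1.521)); wrist("w3",[("nest_ring",.018)])
nestfit("w3",[.533,.349],1.521)
s=get_state();print(s["time"],s["qpos"][6])
for p,y in (([.522,-.02,.1],1.766),([.517,-.25,.1],1.67),([.54,.2,.1],1.521),([.654,.013,.1],1.766),([.654,.013,.1],-1.376),([.54,.2,.1],-1.62)):
    q=ctrl.ik(p,down(y)); print(p,y,None if q is None else np.round(q,2))
E
```

```text
mat z 0.2594
all 4386 c 518.2 -372.7 size 105 132 yaw -1.457 long 363.0 495.1 lat 420.2 525.0 origin from min [ 0.5172 -0.3637]
bridge 3426 c 521.2 -410.4 size 88 56 yaw -1.472 long 431.7 487.5 lat 434.5 522.3 origin from min [ 0.5166 -0.3638]
nest_ring 0.63 [260. 145.] c 532.7 351.3 size 128 110 yaw 1.504 z [0.017 0.021 0.022]
mat z 0.2586
all 4451 c 533.1 349.4 size 133 104 yaw 1.483 long 328.5 461.3 lat -552.2 -448.4 origin from min [0.5322 0.3401]
bridge 3435 c 535.8 387.4 size 56 88 yaw 1.492 long 400.5 456.4 lat -547.5 -459.7 origin from min [0.5321 0.3406]
5.8333 -0.9868568659698367
[0.522, -0.02, 0.1] 1.766 [ 0.42  0.56 -0.64  1.94  0.46  0.79 -0.29]
[0.517, -0.25, 0.1] 1.67 [ 0.78  0.62 -0.59  1.8   0.44  0.86  0.08]
[0.54, 0.2, 0.1] 1.521 [-0.04  0.61 -0.57  1.8   0.42  0.85 -0.86]
[0.654, 0.013, 0.1] 1.766 [ 0.29  0.73 -0.61  1.58  0.47  0.99 -0.28]
[0.654, 0.013, 0.1] -1.376 [-0.16  0.67  0.17  1.59 -0.14  0.89 -2.88]
[0.54, 0.2, 0.1] -1.62 [-1.01  0.86  1.15  1.81 -0.89  1.1  -2.72]
```

```bash
cat >> h.py <<'E'
NEST={"cross":(np.array([.5169,-.3637]),-1.466),"ring":(np.array([.5322,.3404]),1.488)}
def u(t): return np.array([np.cos(t),np.sin(t)])
def near(t): return t if abs(t-1.6)<1.57 else t+np.pi
def rep(l):
    s=get_state(); print(l,"t",round(s["time"],1),"tcp",np.round(s["tcp_pos"],4),"F",np.round(s["contact_force"],1),"w",round(s["width"],4))
def pick(c,head,off,z=0.):
    p=c+off*u(head); o=down(near(head))
    ctrl.movep([*p,.08],o); ctrl.movel([*p,z],max_speed=.1); rep("down")
    ctrl.close_gripper(40); rep("shut")
def carry(nest,off,xfin,z=0.,lift=.06):
    n,t=NEST[nest]; o=down(near(t)); g=lambda x: n+(x+off)*u(t)
    p=get_state()["tcp_pos"]; ctrl.movel([p[0],p[1],lift],max_speed=.1); rep("lift")
    ctrl.movep([*g(-.15),lift],o); ctrl.movel([*g(-.15),z+.001],max_speed=.1); rep("set")
    ctrl.movel([*g(xfin),z+.001],max_speed=.08); rep("in")
E
python3 - <<'E'
from h import *
pick(np.array([.5223,-.0205]),-1.376,-.042)
p,d=vision.grab_frame("wrist"); cv2.imwrite("pics/g1.png",p)
if get_state()["width"]>.058:
    carry("cross",-.042,-.033)
    p,_=vision.grab_frame("side"); q,_=vision.grab_frame("top"); cv2.imwrite("pics/c1.png",cv2.resize(np.hstack([p,q]),(800,300),interpolation=cv2.INTER_AREA))
E
```

```text
down t 8.1 tcp [5.145e-01 2.090e-02 4.000e-04] F [ 0.4 -1.3  0.5] w 0.0858
shut t 8.4 tcp [0.5146 0.0206 0.0009] F [-0.6 -0.8  4.8] w 0.0626
lift t 9.2 tcp [0.5143 0.0204 0.0597] F [ 0.6  0.3 -2.1] w 0.0625
set t 10.8 tcp [ 0.4971 -0.1718  0.0009] F [ 0.2  0.7 -1.8] w 0.0629
in t 12.4 tcp [ 0.5091 -0.2885  0.0011] F [-0.4 -0.2 -1.1] w 0.0626
```

View pics/c1.png

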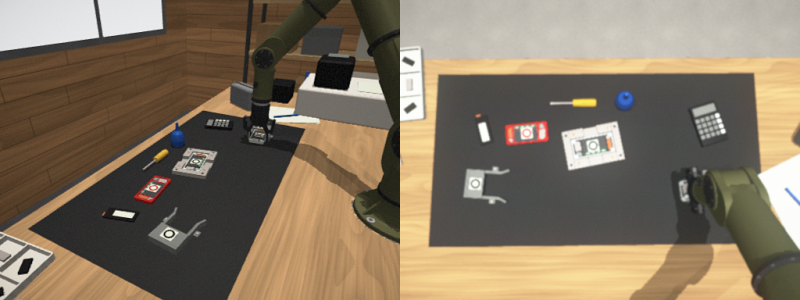

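The handset is held and heading into the cross nest (its tail shows at the arm's tip), and there were no abnormal forces. Now I release it, push from behind, and check.

```bash
cat >> h.py <<'E'
def push(nest,x0):
    "release a handset whose origin is near x0 in the nest, push its tail home"
    n,t=NEST[nest]; o=down(near(t)); g=lambda x:[*(n+x*u(t))]
    ctrl.ungrasp(); p=get_state()["tcp_pos"]; ctrl.movel([p[0],p[1],.05],max_speed=.1); rep("off")
    b=x0-.067-.011
    ctrl.movel(g(b-.025)+[.05],max_speed=.15); ctrl.close_gripper(40); ctrl.movel(g(b-.025)+[.006],max_speed=.1); rep("behind")
    e=-.067-.011; ctrl.movel(g(e-.006)+[.006],max_speed=.06); rep("push")
    for x in np.arange(e-.004,e+.0045,.001):
        ctrl.movel(g(x)+[.006],max_speed=.03); f=-get_state()["contact_force"][:2]@u(t)
        print(round((x-e)*1e3,1),round(f,1),end="; ")
        if f>8: break
    rep("home")
def check(nest,name):
    n,t=NEST[nest]; ctrl.movel([*(n-.11*u(t)),.006]); ctrl.movel([*(n-.11*u(t)),.2],max_speed=.25)
    ctrl.movep([*(n-.03*u(t)),.2],down(near(t))); wrist(name,[("handset_"+nest,.014)])
E
python3 - <<'E'
from h import *
push("cross",-.033); check("cross","k1"); rep("")
E
```

```text
off t 13.5 tcp [ 0.5089 -0.2893  0.0499] F [ 0.   0.8 -0.3] w 0.0853
behind t 15.4 tcp [ 0.5028 -0.2283  0.006 ] F [-0.1  0.   0.4] w -0.0001
push t 16.4 tcp [ 0.5081 -0.2799  0.006 ] F [ 0.7 -0.3 -0.4] w -0.0003
-4.0 0.1; -3.0 -0.2; -2.0 0.3; -1.0 0.7; 0.0 3.7; 1.0 6.1; 2.0 8.2; home t 18.2 tcp [ 0.5089 -0.2856  0.006 ] F [-1.   8.2  3.9] w -0.0002
handset_cross 0.82 [254. 178.] c 513.9 -339.9 size 88 64 yaw -1.467 z [0.011 0.012 0.014]
 t 20.0 tcp [ 0.5135 -0.3326  0.1987] F [0.1 0.4 0.8] w 0.0003
```

View pics/k1.png

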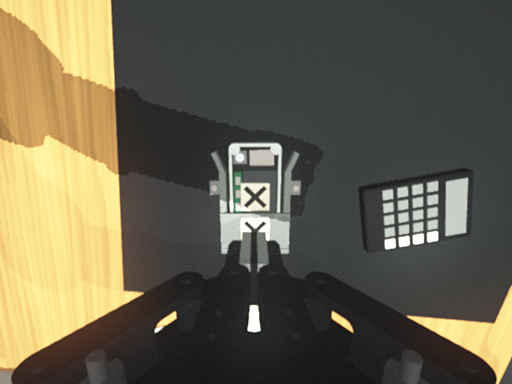

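The cross handset is home: its tail sticks out past the lips at (255,148), it lies between the walls, and 88 mm of it shows against 86 expected. Next, the ring handset from the mould.

Run:
```python
from h import *
ctrl.ungrasp()
pick(np.array([.654,.013]),-1.377+np.pi,-.006)
if get_state()["width"]>.058:
    carry("ring",-.006,-.069)
    push("ring",-.069); check("ring","k2"); rep("")
p,_=vision.grab_frame("side"); cv2.imwrite("pics/fin.png",cv2.resize(np.hstack([p,cv2.imread("pics/k2.png")]),(800,300),interpolation=cv2.INTER_AREA))
```

```text
down t 23.2 tcp [6.557e-01 7.300e-03 6.000e-04] F [ 0.2 -0.2 -0. ] w 0.0854
shut t 23.5 tcp [0.6557 0.0072 0.0011] F [-1.  -0.2  5.9] w 0.0628
lift t 24.2 tcp [0.6553 0.0069 0.0596] F [-0.6 -0.6 -1.2] w 0.0629
set t 25.9 tcp [0.5196 0.1844 0.0006] F [-0.2  0.4 -0.7] w 0.0627
in t 27.1 tcp [0.5261 0.2647 0.0009] F [ 0.6 -0.2 -1.4] w 0.0623
off t 28.1 tcp [0.5261 0.2652 0.0499] F [-0.2 -0.3  0.9] w 0.0855
behind t 30.2 tcp [0.518  0.1692 0.006 ] F [-0.5 -0.   0.5] w -0.0002
push t 31.8 tcp [0.5253 0.2565 0.006 ] F [ 0.6  0.6 -0.1] w -0.0002
-4.0 0.3; -3.0 -0.0; -2.0 0.6; -1.0 -0.3; 0.0 0.1; 1.0 1.0; 2.0 4.7; 3.0 6.5; 4.0 8.7; home t 34.1 tcp [0.5259 0.2638 0.0059] F [-1.7 -8.6  6. ] w -0.0001
handset_ring 0.71 [387. 220.] c 694.3 229.6 size 136 66 yaw -1.475 z [0.01  0.012 0.014]
handset_ring 0.61 [253. 167.] c 529.9 316.3 size 84 64 yaw 1.492 z [0.011 0.012 0.014]
 t 35.9 tcp [0.5295 0.3094 0.1984] F [ 0.3 -0.2 -0.8] w -0.0002
```

View pics/fin.png

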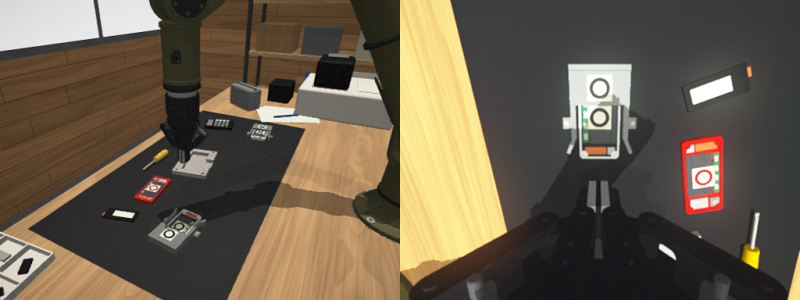

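Both handsets are home. The ring handset's visible part is centred at (529.9, 316.3) mm, against (530.2, 316.5) expected, and it is square and level. The robot is clear, so I'm handing in.

Run:
```python
from h import *
ticket.close_job(); rep("done")
```

```text
the job is handed in; nothing more can be done
the job is handed in; nothing more can be done
```

Both handsets are in the nests that match their tags, and the job is handed in, with the robot's clock at about 36 s of the 72 s allowed. I pinched the loose cross handset near its tail and slid it into the right nest. I then lifted the ring handset out of the mould and slid it into the left nest. In both nests I pushed the tail from behind with shut fingers until the force rose to about 8 N at the end stop.

- **Final checks:** the wrist camera put each handset within about 1 mm of its home position and within 0.01 rad of square. Both lay face up and flat, with face heights of 11 to 14 mm. In each nest, the part showing in front of the bridge measured within 2 mm of what was expected (88 and 84 mm against 86).
- **What disagreed:** in the ring nest the stop force came 1 to 2 mm later than calculated, which is within the calibration error. In the last ring check the network ranked the red look-alike first, so I used its second result, which lies in the nest. I never touched the look-alike.
- **Bystanders:** the last pictures show nothing disturbed, but I did not measure their positions again at the end.

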